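# Unclip, spray-clean and set out tube holders in a school lab

### The arm

A 7-joint arm with a two-finger parallel gripper is mounted at the origin on the work surface. World frame = base frame: x ahead of the robot, y to its left, z up, the work surface at z = 0. Lengths are in m, angles in rad, forces in N, time in s.
With the tool pointing down it reaches from about 0.4 to 0.85 m from the base axis. Payload 4.5 kg.
Tool frame: the origin (TCP) lies where the fingers leave the gripper's body, on its centre line; the fingertips stand 64 mm ahead of it and the grasp point (between the pads) lies 45 mm ahead of it; z points along the fingers, y is the direction in which the jaws open and shut (so a half turn about z gives the same grasp; the last joint's range is limited). The gripper opens to 88 mm and grips with 3 to 60 N. Pads are 18 mm wide; open, the fingers measure 123 mm over their backs; the gripper's body (75 mm by 187 mm) begins 45 mm behind the grasp point.
Start: joints at [0.034, 0.689, -0.195, 1.565, 0.157, 0.902, -0.215], TCP at [0.625, 0, 0.303] pointing down, gripper open.
Joint ranges: [-3.01, 3.01], [-0.46, 2.08], [-1.47, 1.51], [0.13, 2.56], [-1, 4.14], [0.04, 2.09], [-2.66, 2.66]. Speed limits (rad/s): [2.57, 2.57, 3.14, 3.14, 3.14, 3.14, 3.14].

### API

Orientations are given as a unit quaternion [x, y, z, w].
In Python, from plant import monitor, snapshot, workorder, finder gives the robot as it stands.
- The arm moves only by the tool carry_out, never from a script. Its argument "motion" is one flat list of numbers, 6 for each row, row after row: the shift along the tool's x, y, z in cm, then the turn, a rotation vector about the tool's x, y, z in rad. In form: [x, y, z, rx, ry, rz, x, y, z, rx, ry, rz, ...]. A call has 1 to 8 rows; each row shifts and turns the commanded pose from where the row before left it, along the tool's axes as they then stand; what a row does not reach is not made up. A row lasts 1/8 s, in which the tool goes at most 62.5 mm and 10.7 degrees, less where a joint would pass 70% of its speed; a pose out of reach is approached as far as the arm can. A call with a gripper value outside its range is refused whole. "hand" is the finger opening in cm, from 0 to 8.81, set as the call begins (left out, the last holds). The fingers move at their own pace and stop on an object; "grip_force" is the grip in N (left out, the last holds). Time passes only in rows, so rows that do not move let the fingers close. It gives the time, the measured TCP pose, the force and the opening at its end, in the units of the state.
- monitor.get_state(): the state, without advancing time (a new reading comes with each control period).
- snapshot(name): name is "scene" or "side" or "wrist"; returns a dict with "frame" (384x512x3 uint8, red, green, blue), "range_z" (384x512 float32, m along the optical axis (not along the pixel's ray), 0 where there is no reading), "fx", "fy", "cx", "cy" (pixels), "rvec" (rotation vector, rad) and "tvec" (3), from world to camera coordinates, as OpenCV has them; the wrist camera has in their place "hand_eye" (4x4, takes a point from camera to tool coordinates, whose origin is the TCP and whose axes are the flange's). Camera axes: x right, y down, z forward; pixel columns grow to the right and rows downward; lengths in m; the calibration is good to about 2 mm. A picture is of the moment at which its call begins: read the wrist's pose just before it.
- workorder.finish_job(): hands the job in, once; it reports no verdict.
Trained networks look in a picture, given as the dict that the camera call returned (one of the last four; its "shot" number tells which), for a name from the list of things; names that differ only in an ending like _2 or _b are one class to them, and where a whole thing is asked for, a point or a joint stands for the part that bears it (a point fixed in the world has none). Each returns a list of dicts, best first, with "p" (0 to 1); they miss things now and then, are a little off and sometimes report something else, mostly with a low value. They report only what shows in the picture. A call takes as long as a camera call. They do not tell look-alikes from the thing itself.
- finder.masks_of(picture, thing): "pixels" (384x512 bool, what is visible of it) and "extent" ([left, top, right, bottom] in pixels, round what is visible of it).
The state is a dict: "clock": time; "q": joint angles; "qd": joint speeds; "joint_torque": joint torques, N m; "tool_pos": TCP position; "eef_rot": TCP orientation; "contact_force": force on the tool from outside, world axes, zero at the start; "moment": the same for the moment, N m; "opening": opening from 0.0 (shut) to 1.0 (fully open).
Only numpy, scipy, OpenCV 4.12 (cv2) and the standard library are available. Lean on these libraries where they do the work, as an engineer would, in place of code of your own. Each camera call takes 0.05 s, during which the arm holds its last target. There are 200 camera calls.

### The job

Pull every blue tube holder up off the rail against its sprung catches and stand them all upright in the white spray tray. With all of them standing there, press the green nozzle cap of the cleaner bottle right down and let it spring back up; then move all the holders over to the yellow drying tray and leave them standing upright inside it. Set the holders down rather than dropping them, never spray while a holder is still on the rail, and leave the beaker and the wash bottle where they are.

Things in the scene. Friction and masses are not known exactly. Their poses are not given: they have to be found in the camera images.
- holder1_mid (a point): blue clip-on tube holder (may be absent: None), 49 (x) x 76 (y) x 101 mm tall, 0.12 to 0.26 kg. Point at its centre, 50 mm above its underside, z up. A grip tongue 14 mm thick (x) by 24 mm wide (y) with a white tip rises from its middle, from 40 to 101 mm above the underside: take it across its 14 mm. It stands by itself on a flat floor.
- holder2_mid (a point): as holder1; may be absent (None). The same point at its centre. The foot is a block 42 mm (x) x 76 mm (y) x 40 mm high with a slot along y, 18 mm wide and 24 mm deep, from below; a rounded rib along each long side makes it 49 mm wide.
- holder3_mid (a point): as holder1; may be absent (None). The same point at its centre. Two stubby glass tubes with orange stoppers stand in each holder at y = +-26 mm, 19 mm across, top 62 mm above its underside.
- holder4_mid (a point): as holder1; may be absent (None). The same point at its centre.
- rail: fixed aluminium plate 108 mm (x) x 370 mm (y) x 12 mm thick with a steel rail 16 mm wide along its middle (along y). Origin: centre of the underside. Four stations at y = -127.5, -42.5, 42.5, 127.5 mm; a holder there straddles the rail, its y along the rail, its underside 13.5 mm above the bench. Catch housings 42 mm tall stand on both sides.
- rail_top (a point): middle of the rail's top, 37.5 mm above the bench. At each station a red sprung roller on either side (30 mm from the rail's middle, 31 mm above the bench) grips over the holder's ribs. A straight pull up of about 8 to 14 N, weight included, is needed over the first few mm, then less; the catches let go after a rise of about 18 mm, and after 30 mm it is clear of the rail.
- spray_tray: fixed white tray with a grey floor, 156 mm (x) by 196 mm (y), rim 12 mm high, walls 4 mm, inner floor 4 mm above the bench. Origin: centre of the underside. Has room for four holders in a 2 by 2 grid at x = +-37 mm, y = +-45 mm, long sides along y. It and the drying tray may have changed sides.
- drying_tray: fixed yellow tray with a cork floor, the same sizes, origin and grid as the spray tray.
- nozzle_top (a point): centre of the top of the green nozzle cap (34 mm across) of the fixed, white and green, 154 mm tall cleaner bottle (64 mm across) that stands beside the spray tray, 142 mm from the tray's centre along its +y side. The white spout points to the tray. The point moves down with the cap; at rest it is 154 mm above the bench.
- nozzle (a joint): how far the nozzle cap is pressed down, in m: 0 at rest, 0.010 right down; sprung, about 2.5 N to start and 8 N right down; it springs back when let go.
- beaker: empty glass beaker, 70 mm across, 90 mm tall; a bystander, loose. Origin: centre of the underside.
- wash_bottle: white wash bottle with a red cap, 60 mm across, 150 mm tall; a bystander, loose. Origin: centre of the underside.
There are look-alikes about, which are no part of the job. What is shaped like the part that bears holder3_mid but pink is not meant. What is shaped like the part that bears holder1_mid but turquoise is not meant.

How it is judged:
On the way, in this order (a step that is already met when the one before it is completed fails the run):
1. all the holders stand upright in the spray tray, let go (x of holder1_mid in the frame of spray_tray between -0.062 and 0.062 m and y of holder1_mid in the frame of spray_tray between -0.076 and 0.076 m and z of holder1_mid in the frame of spray_tray between 0.048 and 0.059 m and angle between each of holder1_mid, holder2_mid, holder3_mid, holder4_mid's own z axis and vertical below 0.12 rad and contact force between the fingers and holder1 below 0.3 N and linear speed of each of holder1, holder2, holder3, holder4 below 0.03 m/s and x of holder2_mid in the frame of spray_tray between -0.062 and 0.062 m and y of holder2_mid in the frame of spray_tray between -0.076 and 0.076 m and z of holder2_mid in the frame of spray_tray between 0.048 and 0.059 m and contact force between the fingers and holder2 below 0.3 N and x of holder3_mid in the frame of spray_tray between -0.062 and 0.062 m and y of holder3_mid in the frame of spray_tray between -0.076 and 0.076 m and z of holder3_mid in the frame of spray_tray between 0.048 and 0.059 m and contact force between the fingers and holder3 below 0.3 N and x of holder4_mid in the frame of spray_tray between -0.062 and 0.062 m and y of holder4_mid in the frame of spray_tray between -0.076 and 0.076 m and z of holder4_mid in the frame of spray_tray between 0.048 and 0.059 m and contact force between the fingers and holder4 below 0.3 N), for 0.2 s.
2. the nozzle cap is pressed right down with all the holders in the spray tray (value of joint nozzle above 0.007 m and x of holder1_mid in the frame of spray_tray between -0.062 and 0.062 m and y of holder1_mid in the frame of spray_tray between -0.076 and 0.076 m and z of holder1_mid in the frame of spray_tray between 0.048 and 0.059 m and angle between each of holder1_mid, holder2_mid, holder3_mid, holder4_mid's own z axis and vertical below 0.12 rad and x of holder2_mid in the frame of spray_tray between -0.062 and 0.062 m and y of holder2_mid in the frame of spray_tray between -0.076 and 0.076 m and z of holder2_mid in the frame of spray_tray between 0.048 and 0.059 m and x of holder3_mid in the frame of spray_tray between -0.062 and 0.062 m and y of holder3_mid in the frame of spray_tray between -0.076 and 0.076 m and z of holder3_mid in the frame of spray_tray between 0.048 and 0.059 m and x of holder4_mid in the frame of spray_tray between -0.062 and 0.062 m and y of holder4_mid in the frame of spray_tray between -0.076 and 0.076 m and z of holder4_mid in the frame of spray_tray between 0.048 and 0.059 m), for 0.1 s.
3. the nozzle cap has sprung back up (value of joint nozzle below 0.002 m), for 0.1 s.
At the end, for the whole second after the job is handed in: every holder that is present stands upright (within 7 degrees) and flat on the drying tray's floor, inside its rim, let go and at rest; the nozzle cap is up; beaker and wash bottle are within 30 mm of where they were (x of holder1_mid in the frame of drying_tray between -0.062 and 0.062 m and y of holder1_mid in the frame of drying_tray between -0.076 and 0.076 m and z of holder1_mid in the frame of drying_tray between 0.048 and 0.059 m and angle between each of holder1_mid, holder2_mid, holder3_mid, holder4_mid's own z axis and vertical below 0.12 rad and contact force between the fingers and holder1 below 0.3 N and linear speed of each of holder1, holder2, holder3, holder4 below 0.03 m/s and x of holder2_mid in the frame of drying_tray between -0.062 and 0.062 m and y of holder2_mid in the frame of drying_tray between -0.076 and 0.076 m and z of holder2_mid in the frame of drying_tray between 0.048 and 0.059 m and contact force between the fingers and holder2 below 0.3 N and x of holder3_mid in the frame of drying_tray between -0.062 and 0.062 m and y of holder3_mid in the frame of drying_tray between -0.076 and 0.076 m and z of holder3_mid in the frame of drying_tray between 0.048 and 0.059 m and contact force between the fingers and holder3 below 0.3 N and x of holder4_mid in the frame of drying_tray between -0.062 and 0.062 m and y of holder4_mid in the frame of drying_tray between -0.076 and 0.076 m and z of holder4_mid in the frame of drying_tray between 0.048 and 0.059 m and contact force between the fingers and holder4 below 0.3 N and value of joint nozzle below 0.002 m and distance of each of beaker, wash_bottle from where it was at the start of the episode below 0.03 m); the robot touches nothing.
It fails at once if a bystander (beaker, wash bottle) is moved by more than 30 mm (distance of any of beaker, wash_bottle from where it was at the start of the episode above 0.03 m).
It fails at once if the nozzle is pressed while a holder is still on the rail (value of joint nozzle above 0.004 m and ((x of holder1_mid in the frame of rail between -0.02 and 0.02 m and z of holder1_mid in the frame of rail below 0.085 m) or (x of holder2_mid in the frame of rail between -0.02 and 0.02 m and z of holder2_mid in the frame of rail below 0.085 m) or (x of holder3_mid in the frame of rail between -0.02 and 0.02 m and z of holder3_mid in the frame of rail below 0.085 m) or (x of holder4_mid in the frame of rail between -0.02 and 0.02 m and z of holder4_mid in the frame of rail below 0.085 m))).
It fails at once if a holder is dropped (falls or flies loose at more than 1.2 m/s, a fall of some 75 mm) ((linear speed of holder1 above 1.2 m/s and contact force between the fingers and holder1 below 0.3 N) or (linear speed of holder2 above 1.2 m/s and contact force between the fingers and holder2 below 0.3 N) or (linear speed of holder3 above 1.2 m/s and contact force between the fingers and holder3 below 0.3 N) or (linear speed of holder4 above 1.2 m/s and contact force between the fingers and holder4 below 0.3 N)).
Of holder1, holder2, holder3, holder4 only 3 to 4 are there at a start; the rules pass over those that are not, and their reading is None.
At some moment in a run one of holder1, holder2, holder3, holder4 may be knocked a few centimetres aside while the robot is not near it.
It also fails if it takes over 210 s, if anything falls off the work surface, if the arm or the gripper's body presses on something with over 40 N, if the wrist force passes 120 N, or if a joint passes its speed limit or range.

## Working session

There is one attempt and no reset: what is moved stays moved. The work goes in short steps, Python scripts to look and compute and a tool call to move; the robot and the scene stay as the last step left them, time stands still between calls to the robot, and variables do not carry over. Pictures are saved under pics/ and viewed, about 12 in all and at most 16, crops included, and the job is handed in when it is done.

Besides the shell and the picture viewer there is one more tool, called after "Call:" by a JSON object that holds its "fn" and its "kwargs", one argument or row to a line. carry_out: Moves the arm, as the interface text tells. Its arguments: {"type":"object","properties":{"motion":{"type":"array"},"hand":{"type":"number"},"grip_force":{"type":"number"}},"required":["motion"]}

```bash
mkdir -p pics
cat > h.py <<'E'
import numpy as np, cv2
from plant import monitor, snapshot, workorder, finder
from scipy.spatial.transform import Rotation as R
def cloud(s, st=None):
    z=s["range_z"]; v,u=np.mgrid[:z.shape[0],:z.shape[1]]
    P=np.stack([(u-s["cx"])/s["fx"]*z,(v-s["cy"])/s["fy"]*z,z],-1)
    if "rvec" in s:
        Rm=cv2.Rodrigues(np.array(s["rvec"],float))[0]; W=(P-np.array(s["tvec"]).ravel())@Rm
    else:
        H=np.array(s["hand_eye"]); Q=P@H[:3,:3].T+H[:3,3]
        W=Q@R.from_quat(st["eef_rot"]).as_matrix().T+np.array(st["tool_pos"])
    W[z<=0]=np.nan
    return W
def save(s,n): cv2.imwrite(f"pics/{n}.png",cv2.cvtColor(s["frame"],cv2.COLOR_RGB2BGR))
E
python3 - <<'E'
from h import *
st=monitor.get_state(); print(st)
a=snapshot("scene"); b=snapshot("side")
im=np.hstack([a["frame"],b["frame"]]); 
cv2.imwrite("pics/a.png",cv2.cvtColor(cv2.resize(a["frame"],(800,600)),cv2.COLOR_RGB2BGR))
cv2.imwrite("pics/b.png",cv2.cvtColor(cv2.resize(b["frame"],(800,600)),cv2.COLOR_RGB2BGR))
for n,s in(("scene",a),("side",b)):
    W=cloud(s)
    for t in ["holder1_mid","rail","spray_tray","drying_tray","nozzle_top","beaker","wash_bottle"]:
        for m in finder.masks_of(s,t):
            if m["p"]<.3: continue
            p=W[m["pixels"]]; p=p[~np.isnan(p[:,0])]
            hsv=cv2.cvtColor(s["frame"],cv2.COLOR_RGB2HSV)[m["pixels"]]
            print(n,t,round(m["p"],2),m["extent"],np.percentile(p,[2,50,98],axis=0).round(3).tolist(),np.median(hsv,axis=0))
E
```

```text
{'clock': 0.0, 'q': array([ 0.03378711,  0.68999505, -0.19452767,  1.56633268,  0.15728891,
        0.90250244, -0.21513494]), 'qd': array([ 8.42178509e-04, -6.08455322e-05, -2.28869341e-03, -6.99693057e-04,
        1.38286282e-05, -2.96253905e-04, -9.82757268e-04]), 'joint_torque': array([ 3.38560185e-04, -5.27571630e+01, -1.26686912e+00, -1.53434461e+01,
       -5.26333472e-02,  6.56995355e-03,  1.65937727e-04]), 'tool_pos': array([ 6.24486212e-01, -2.41000040e-05,  3.01906390e-01]), 'eef_rot': array([ 7.07083622e-01,  7.07129337e-01, -6.92407494e-04, -6.10448528e-04]), 'contact_force': array([-0.35684714, -0.34818011,  0.86977302]), 'moment': array([-0.02990282, -0.02818352, -0.04135377]), 'opening': 1.0016021499619883}
scene holder1_mid 0.94 [212.7, 236.7, 239.5, 271.0] [[0.642, -0.184, 0.019], [0.669, -0.154, 0.055], [0.684, -0.11, 0.116]] [113. 219. 194.]
scene holder1_mid 0.69 [228.0, 300.7, 263.0, 330.1] [[0.76, -0.277, -0.001], [0.803, -0.26, 0.04], [0.835, -0.223, 0.102]] [ 89. 228. 180.]
scene rail 0.88 [200.1, 190.3, 296.6, 284.8] [[0.612, -0.201, 0.005], [0.687, -0.066, 
[... 1573 characters left out ...]
01]] [ 89. 212. 165.]
side rail 0.9 [241.9, 177.1, 294.5, 292.8] [[0.608, -0.204, 0.004], [0.656, -0.069, 0.014], [0.713, 0.148, 0.043]] [  9.   6. 206.]
side spray_tray 0.72 [153.6, 238.1, 225.7, 314.8] [[0.39, -0.257, -0.0], [0.464, -0.166, 0.004], [0.54, -0.065, 0.012]] [ 60.  11. 206.]
side drying_tray 0.87 [163.6, 161.2, 220.7, 212.8] [[0.384, 0.065, -0.001], [0.462, 0.173, 0.003], [0.54, 0.262, 0.012]] [ 20. 120. 241.]
side beaker 0.58 [230.2, 110.6, 246.0, 137.2] [[0.586, -0.018, -0.002], [0.613, 0.374, 0.005], [0.639, 0.409, 0.327]] [ 87.  20. 132.]
side wash_bottle 0.95 [253.1, 325.0, 279.4, 374.1] [[0.6, -0.41, 0.011], [0.624, -0.398, 0.097], [0.65, -0.373, 0.151]] [ 22.  19. 214.]
```

View pics/a.png

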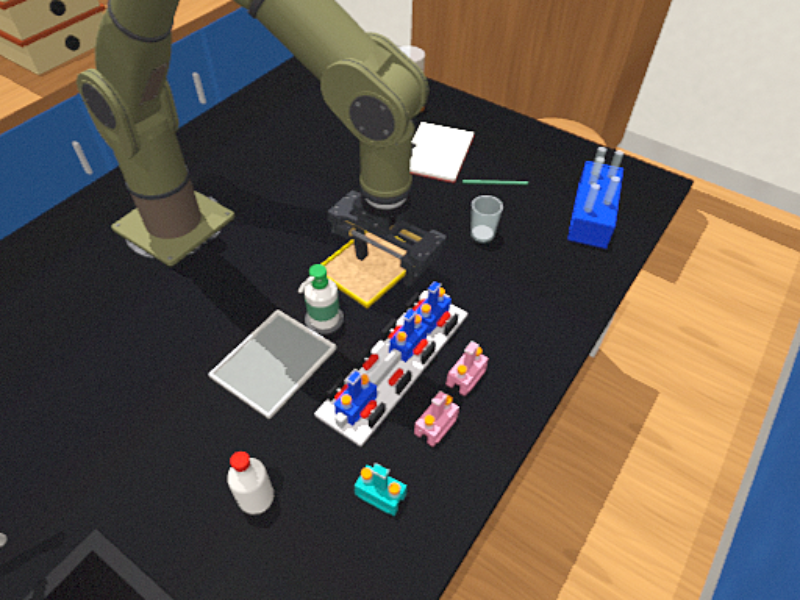

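View pics/b.png

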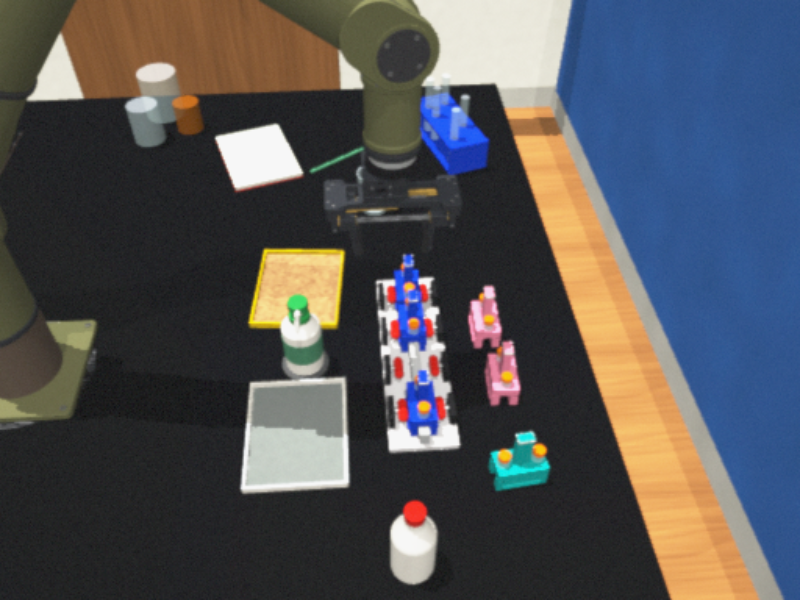

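Three blue holders stand on the rail, at scene pixels (355,400), (408,335) and (435,308), with one station empty. The two pinks (468,368; 437,418), the turquoise (380,490) and the big blue tube rack (597,203) are look-alikes or clutter. Next I measure the tongues and the yaw of the trays and rail.

```bash
cat >> h.py <<'E'
def holders(s,st=None,zmin=.03):
    """blue tongue clusters: list of (centre xyz of tongue pts, xyz min, max)"""
    W=cloud(s,st); hsv=cv2.cvtColor(s["frame"],cv2.COLOR_RGB2HSV)
    m=((hsv[...,0]>105)&(hsv[...,0]<130)&(hsv[...,1]>140)&(hsv[...,2]>60)&(W[...,2]>zmin)&(W[...,2]<.2)&(W[...,0]<.74)).astype(np.uint8)
    n,l,stt,_=cv2.connectedComponentsWithStats(m); out=[]
    for i in range(1,n):
        if stt[i,4]<15: continue
        p=W[l==i]; out.append((stt[i].tolist(),np.percentile(p,[3,50,97],axis=0).round(4).tolist()))
    return out
E
python3 - <<'E'
from h import *
st=monitor.get_state()
for n in ("scene","side"):
    s=snapshot(n); W=cloud(s)
    for o in holders(s,zmin=.085): print(n,"tongue",o)
    for t in ["rail","spray_tray","drying_tray"]:
        for m in finder.masks_of(s,t)[:1]:
            p=W[m["pixels"]]; p=p[p[:,2]<.016]; 
            r=cv2.minAreaRect(p[:,:2].astype(np.float32)); print(t,r,m["p"])
    f=s["frame"]; hsv=cv2.cvtColor(f,cv2.COLOR_RGB2HSV)
    g=(hsv[...,0]>50)&(hsv[...,0]<80)&(hsv[...,1]>100)&(W[...,2]>.149)&(W[...,2]<.16)
    if g.any(): print("cap",np.percentile(W[g],[3,50,97],axis=0).round(4).tolist(),g.sum())
s=snapshot("wrist"); save(s,"w0")
for o in holders(s,st,.085): print("wrist",o)
print(s["hand_eye"])
E
```

```text
scene tongue ([274, 181, 7, 5, 20], [[0.6558, 0.1006, 0.112], [0.6633, 0.1078, 0.1138], [0.6676, 0.1192, 0.1165]])
scene tongue ([274, 185, 7, 8, 28], [[0.6594, 0.0968, 0.086], [0.6679, 0.1007, 0.0919], [0.6704, 0.118, 0.1045]])
scene tongue ([259, 198, 6, 6, 20], [[0.6583, 0.0147, 0.1124], [0.6637, 0.025, 0.1146], [0.6675, 0.0346, 0.1183]])
scene tongue ([258, 203, 7, 7, 23], [[0.661, 0.0119, 0.0857], [0.6681, 0.0142, 0.094], [0.6692, 0.0315, 0.105]])
scene tongue ([223, 238, 7, 6, 23], [[0.659, -0.1543, 0.1119], [0.6632, -0.1457, 0.1147], [0.6684, -0.1356, 0.1164]])
scene tongue ([223, 242, 8, 9, 29], [[0.6602, -0.1578, 0.0851], [0.6683, -0.1531, 0.0932], [0.6695, -0.1366, 0.1024]])
rail ((0.6581915616989136, -0.013162195682525635), (0.11688178032636642, 0.3806796967983246), 0.04863835498690605) 0.78
spray_tray ((0.46050795912742615, -0.15431679785251617), (0.2079293131828308, 0.1687837839126587), 89.87062072753906) 0.57
drying_tray ((0.45621123909950256, 0.15522176027297974), (0.17725756764411926, 0.17054957151412964), 83.99504852294922) 0.76
cap [[0.4621, -0.0314, 0.1495], [0.478
[... 1319 characters left out ...]
 48, 6, 29, 54], [[0.6532, 0.0962, 0.0856], [0.6534, 0.1072, 0.0935], [0.6565, 0.1175, 0.1018]])
wrist ([288, 142, 15, 24, 63], [[0.6532, 0.0159, 0.0856], [0.6552, 0.035, 0.093], [0.6656, 0.0354, 0.1002]])
wrist ([292, 148, 14, 23, 298], [[0.6549, 0.0137, 0.1138], [0.6605, 0.024, 0.1151], [0.6662, 0.0338, 0.1162]])
wrist ([283, 288, 14, 11, 136], [[0.6532, -0.1424, 0.0854], [0.6596, -0.1349, 0.0947], [0.6664, -0.1339, 0.1038]])
[[ 6.15236686e-04 -9.51781532e-01 -3.06776036e-01  7.79219873e-02]
 [ 9.99999743e-01  4.73017740e-04  5.37939603e-04 -5.25325823e-04]
 [-3.66890472e-04 -3.06776288e-01  9.51781579e-01 -8.24310079e-02]
 [ 0.00000000e+00  0.00000000e+00  0.00000000e+00  1.00000000e+00]]
```

View pics/w0.png

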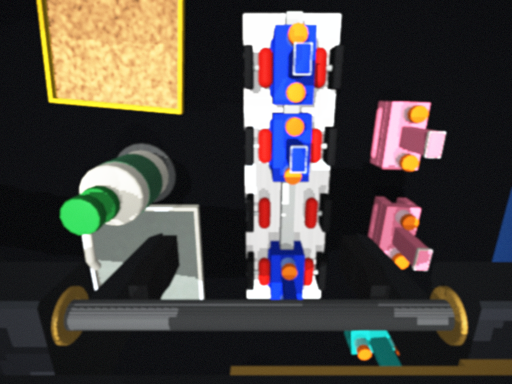

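The wrist view shows blue tongues at (302,58) and (297,160), the third at (288,290) near the fingers, the green cap at (88,212) and an empty station at (288,213). Tongues are at x≈0.661 and y≈0.109, 0.024, -0.146, with tops at z≈0.115 as they should be and the 85 mm pitch fits. I start with the one at y=-0.146.

Call:
{"fn": "carry_out", "kwargs": {
  "motion": [-4.87, 1.2, 0, 0, 0, 0, -4.87, 1.2, 0, 0, 0, 0, -4.87, 1.25, 0, 0, 0, 0, 0, 0, 4.5, 0, 0, 0, 0, 0, 4.5, 0, 0, 0, 0, 0, 4.5, 0, 0, 0, 0, 0, 2.8, 0, 0, 0, 0, 0, 0, 0, 0, 0],
  "hand": 5,
  "grip_force": 45
}}

```text
clock: 2.25
tool_pos: [0.6599, -0.1458, 0.1373]
eef_rot: [0.707, 0.707, -0.002, -0.002]
contact_force: [-0.1, 0.1, -0.8]
opening: 0.571
```

Call:
{"fn": "carry_out", "kwargs": {
  "motion": [0, 0, 0, 0, 0, 0, 0, 0, 0, 0, 0, 0, 0, 0, 0, 0, 0, 0, 0, 0, 0, 0, 0, 0],
  "hand": 0.5,
  "grip_force": 45
}}

```text
clock: 2.75
tool_pos: [0.6616, -0.1462, 0.1405]
eef_rot: [0.707, 0.707, 0.0, 0.0]
contact_force: [-0.7, 0.1, 3.8]
opening: 0.156
```

Call:
{"fn": "carry_out", "kwargs": {
  "motion": [0, 0, -0.8, 0, 0, 0, 0, 0, -0.8, 0, 0, 0, 0, 0, -1.4, 0, 0, 0, 0, 0, -2, 0, 0, 0, 0, 0, -3.5, 0, 0, 0, 0, 0, -3.5, 0, 0, 0, 0, 0, 0, 0, 0, 0]
}}

```text
clock: 3.62
tool_pos: [0.6635, -0.1463, 0.2643]
eef_rot: [0.707, 0.707, 0.002, 0.003]
contact_force: [0.2, 0.1, -3.0]
opening: 0.157
```

Call:
{"fn": "carry_out", "kwargs": {
  "motion": [-0.9, -3.3, 0, 0, 0, 0, -1, -4, 0, 0, 0, 0, -1, -4, 0, 0, 0, 0, -1, -4, 0, 0, 0, 0, -1, -4, 0, 0, 0, 0, -1, -4, 0, 0, 0, 0, 0, 0, 0, 0, 0, 0, 0, 0, 0, 0, 0, 0]
}}

```text
clock: 4.62
tool_pos: [0.4291, -0.205, 0.2597]
eef_rot: [0.707, 0.707, 0.0, 0.0]
contact_force: [-0.4, 0.0, -2.4]
opening: 0.156
```

Call:
{"fn": "carry_out", "kwargs": {
  "motion": [0, 0, 3.5, 0, 0, 0, 0, 0, 3.5, 0, 0, 0, 0, 0, 3, 0, 0, 0, 0, 0, 1.6, 0, 0, 0, 0, 0, 0.8, 0, 0, 0, 0, 0, 0.4, 0, 0, 0, 0, 0, 0, 0, 0, 0, 0, 0, 0, 0, 0, 0]
}}

```text
clock: 5.62
tool_pos: [0.4289, -0.2052, 0.1323]
eef_rot: [0.707, 0.707, 0.0, 0.001]
contact_force: [-1.2, 1.1, -1.4]
opening: 0.154
```

Nearly down, with the load starting to come off. I release and check, before going up, with the side camera.

Call:
{"fn": "carry_out", "kwargs": {
  "motion": [0, 0, 0.15, 0, 0, 0, 0, 0, 0, 0, 0, 0]
}}

```text
clock: 5.88
tool_pos: [0.4287, -0.2053, 0.1309]
eef_rot: [0.707, 0.707, 0.0, 0.001]
contact_force: [-0.9, 0.5, 4.3]
opening: 0.153
```

Call:
{"fn": "carry_out", "kwargs": {
  "motion": [0, 0, 0, 0, 0, 0, 0, 0, 0, 0, 0, 0, 0, 0, -1.2, 0, 0, 0, 0, 0, -3, 0, 0, 0, 0, 0, -4, 0, 0, 0, 0, 0, -4.5, 0, 0, 0, 0, 0, 0, 0, 0, 0, 0, 0, 0, 0, 0, 0],
  "hand": 4
}}

```text
clock: 6.88
tool_pos: [0.4281, -0.2051, 0.2573]
eef_rot: [0.707, 0.707, -0.0, 0.0]
contact_force: [-0.9, -0.6, 0.2]
opening: 0.452
```

Run:
```python
from h import *
print(monitor.get_state()["tool_pos"])
s=snapshot("side"); cv2.imwrite("pics/s1.png",cv2.cvtColor(cv2.resize(s["frame"][150:330,130:370],(800,600)),cv2.COLOR_RGB2BGR))
for o in holders(s,zmin=.085): print(o)
W=cloud(s);
m=finder.masks_of(s,"drying_tray")[0]; hsv=cv2.cvtColor(s["frame"],cv2.COLOR_RGB2HSV)
y=(hsv[...,0]>22)&(hsv[...,0]<34)&(hsv[...,1]>170)&(W[...,2]>.0)&(W[...,2]<.02)&(W[...,0]<.6)
print(y.sum(),cv2.minAreaRect(W[y][:,:2].astype(np.float32)),np.percentile(W[y],[1,99],axis=0))
st=monitor.get_state(); s=snapshot("scene"); W=cloud(s); hsv=cv2.cvtColor(s["frame"],cv2.COLOR_RGB2HSV)
y=(hsv[...,0]>22)&(hsv[...,0]<34)&(hsv[...,1]>170)&(W[...,2]>.0)&(W[...,2]<.02)&(W[...,0]<.6)&(W[...,1]>0)
print(y.sum(),cv2.minAreaRect(W[y][:,:2].astype(np.float32)),np.percentile(W[y],[1,99],axis=0))
for o in holders(s,zmin=.085): print(o)
```

```text
[ 0.42809402 -0.20512742  0.25731136]
([258, 163, 6, 6, 25], [[0.6562, 0.0991, 0.1105], [0.662, 0.1103, 0.1128], [0.6683, 0.1208, 0.1163]])
([258, 171, 6, 6, 30], [[0.6544, 0.0941, 0.0855], [0.6617, 0.0966, 0.0949], [0.6675, 0.1015, 0.1044]])
([261, 185, 6, 7, 26], [[0.6565, 0.0142, 0.1101], [0.6627, 0.0239, 0.1128], [0.6682, 0.0325, 0.1159]])
([261, 194, 6, 6, 31], [[0.6545, 0.0093, 0.0859], [0.662, 0.011, 0.0945], [0.6672, 0.0141, 0.1066]])
([165, 266, 7, 9, 42], [[0.4223, -0.2141, 0.1014], [0.4296, -0.2062, 0.1042], [0.4347, -0.1957, 0.1069]])
([166, 276, 7, 4, 21], [[0.4224, -0.2192, 0.0856], [0.4305, -0.2175, 0.0896], [0.4355, -0.215, 0.0964]])
243 ((0.46313363313674927, 0.16874967515468597), (0.21474827826023102, 0.1625586748123169), 85.7508544921875) [[3.90148453e-01 5.80212001e-02 1.08801380e-04]
 [5.47965793e-01 2.78535378e-01 1.41277701e-02]]
374 ((0.45955711603164673, 0.1689208447933197), (0.21021227538585663, 0.16764606535434723), 85.54165649414062) [[3.77701496e-01 5.97121511e-02 3.58477033e-04]
 [5.48168766e-01 2.74961036e-01 1.50885972e-02]]
([274, 180, 7, 6, 21], [[0.6557, 0.0989, 0.1122], [0.6636, 0.1098, 0.1151], [0.6683, 0.1204, 0.1169]])
([274, 185, 7, 7, 22], [[0.6593, 0.0956, 0.0859], [0.6684, 0.0996, 0.0941], [0.6696, 0.1186, 0.1043]])
([259, 198, 6, 6, 20], [[0.658, 0.017, 0.1116], [0.6619, 0.026, 0.1138], [0.6674, 0.0347, 0.1163]])
([258, 203, 7, 7, 25], [[0.6612, 0.0111, 0.0853], [0.6678, 0.0156, 0.0957], [0.6699, 0.0301, 0.1028]])
([145, 214, 8, 6, 25], [[0.4239, -0.2138, 0.1013], [0.4302, -0.2062, 0.1032], [0.4346, -0.1945, 0.1069]])
([146, 217, 9, 7, 19], [[0.4293, -0.2177, 0.0858], [0.4357, -0.2082, 0.0907], [0.4374, -0.1945, 0.0959]])
```

View pics/s1.png

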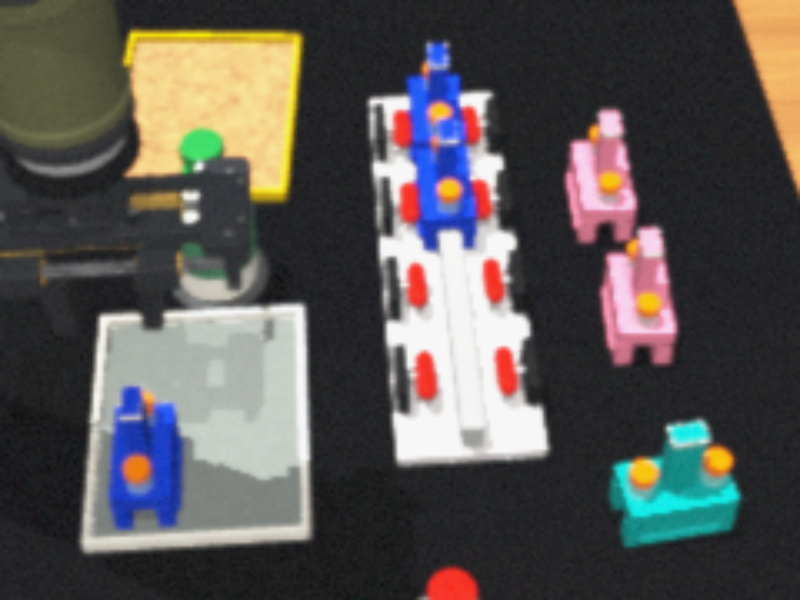

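Holder 1 stands upright in the tray (crop pixel 140,460). The drying tray centre is ≈(0.461, 0.166), yaw ≈ -4.4°. Next is the holder at y=0.024.

Call:
{"fn": "carry_out", "kwargs": {
  "motion": [3.8, 3.9, 0, 0, 0, 0, 3.8, 3.9, 0, 0, 0, 0, 3.8, 3.9, 0, 0, 0, 0, 3.8, 3.9, 0, 0, 0, 0, 3.8, 3.9, 0, 0, 0, 0, 3.9, 3.8, 0, 0, 0, 0, 0, 0, 0, 0, 0, 0, 0, 0, 0, 0, 0, 0],
  "hand": 5
}}

```text
clock: 8.02
tool_pos: [0.6605, 0.0232, 0.2557]
eef_rot: [0.707, 0.707, -0.002, -0.001]
contact_force: [-0.5, -1.0, 0.5]
opening: 0.567
```

Call:
{"fn": "carry_out", "kwargs": {
  "motion": [0, 0, 4, 0, 0, 0, 0, 0, 4, 0, 0, 0, 0, 0, 2.7, 0, 0, 0, 0, 0, 1, 0, 0, 0, 0, 0, 0, 0, 0, 0]
}}

```text
clock: 8.65
tool_pos: [0.661, 0.0227, 0.1401]
eef_rot: [0.708, 0.707, -0.001, -0.0]
contact_force: [0.2, 0.4, 0.3]
opening: 0.569
```

Call:
{"fn": "carry_out", "kwargs": {
  "motion": [0, 0, 0, 0, 0, 0, 0, 0, 0, 0, 0, 0, 0, 0, 0, 0, 0, 0, 0, 0, 0, 0, 0, 0],
  "hand": 0.5
}}

```text
clock: 9.15
tool_pos: [0.6615, 0.024, 0.1406]
eef_rot: [0.707, 0.707, 0.0, 0.0]
contact_force: [-0.2, 0.1, 2.5]
opening: 0.154
```

Call:
{"fn": "carry_out", "kwargs": {
  "motion": [0, 0, -0.8, 0, 0, 0, 0, 0, -0.8, 0, 0, 0, 0, 0, -1.4, 0, 0, 0, 0, 0, -2, 0, 0, 0, 0, 0, -3.5, 0, 0, 0, 0, 0, -3.5, 0, 0, 0, 0, 0, 0, 0, 0, 0]
}}

```text
clock: 10.02
tool_pos: [0.6634, 0.0242, 0.2647]
eef_rot: [0.707, 0.707, 0.003, 0.003]
contact_force: [0.7, 0.0, -1.8]
opening: 0.158
```

Call:
{"fn": "carry_out", "kwargs": {
  "motion": [-3.9, -2.7, 0, 0, 0, 0, -3.8, -2.7, 0, 0, 0, 0, -3.8, -2.7, 0, 0, 0, 0, -3.8, -2.6, 0, 0, 0, 0, -3.8, -2.6, 0, 0, 0, 0, -3.8, -2.6, 0, 0, 0, 0, 0, 0, 0, 0, 0, 0, 0, 0, 0, 0, 0, 0]
}}

```text
clock: 11.02
tool_pos: [0.5027, -0.2044, 0.26]
eef_rot: [0.707, 0.707, 0.0, -0.0]
contact_force: [-0.3, 0.8, -2.5]
opening: 0.155
```

Call:
{"fn": "carry_out", "kwargs": {
  "motion": [0, 0, 3.5, 0, 0, 0, 0, 0, 3.5, 0, 0, 0, 0, 0, 3, 0, 0, 0, 0, 0, 1.6, 0, 0, 0, 0, 0, 0.7, 0, 0, 0, 0, 0, 0.4, 0, 0, 0, 0, 0, 0, 0, 0, 0, 0, 0, 0, 0, 0, 0]
}}

```text
clock: 12.02
tool_pos: [0.5029, -0.2053, 0.1339]
eef_rot: [0.707, 0.707, 0.0, 0.001]
contact_force: [-0.3, -0.3, -1.7]
opening: 0.158
```

Call:
{"fn": "carry_out", "kwargs": {
  "motion": [0, 0, 0.15, 0, 0, 0, 0, 0, 0.1, 0, 0, 0, 0, 0, 0, 0, 0, 0]
}}

```text
clock: 12.4
tool_pos: [0.5026, -0.2052, 0.1311]
eef_rot: [0.707, 0.707, 0.0, 0.0]
contact_force: [-0.8, 0.3, 3.3]
opening: 0.152
```

Call:
{"fn": "carry_out", "kwargs": {
  "motion": [0, 0, 0, 0, 0, 0, 0, 0, 0, 0, 0, 0, 0, 0, -1.2, 0, 0, 0, 0, 0, -3, 0, 0, 0, 0, 0, -4, 0, 0, 0, 0, 0, -4.5, 0, 0, 0, 0, 0, 0, 0, 0, 0],
  "hand": 4
}}

```text
clock: 13.28
tool_pos: [0.5043, -0.2056, 0.2616]
eef_rot: [0.707, 0.707, 0.002, 0.004]
contact_force: [0.7, 0.0, 0.0]
opening: 0.45
```

Run:
```python
from h import *
print(monitor.get_state()["tool_pos"])
for n in("side","scene"):
  for o in holders(snapshot(n),zmin=.085): print(n,o)
```

```text
[ 0.50431416 -0.20561428  0.26158118]
side ([258, 163, 6, 6, 25], [[0.6561, 0.0996, 0.1105], [0.6621, 0.1104, 0.1134], [0.6681, 0.1204, 0.1151]])
side ([258, 171, 6, 6, 30], [[0.6562, 0.0936, 0.086], [0.6618, 0.0965, 0.0944], [0.6675, 0.1009, 0.1057]])
side ([199, 264, 6, 8, 39], [[0.4968, -0.2144, 0.1005], [0.5032, -0.2069, 0.1042], [0.5077, -0.1962, 0.1066]])
side ([165, 266, 7, 9, 43], [[0.422, -0.2147, 0.1011], [0.4297, -0.2063, 0.1035], [0.4346, -0.1952, 0.1061]])
side ([199, 274, 7, 4, 22], [[0.4957, -0.2192, 0.0858], [0.5032, -0.2173, 0.0907], [0.5089, -0.2153, 0.0962]])
side ([166, 276, 7, 4, 19], [[0.4221, -0.2192, 0.0854], [0.4285, -0.217, 0.0875], [0.4353, -0.2143, 0.0944]])
scene ([274, 181, 7, 5, 22], [[0.6569, 0.0995, 0.112], [0.6632, 0.1077, 0.1154], [0.6677, 0.1177, 0.1175]])
scene ([273, 185, 8, 7, 24], [[0.6588, 0.0958, 0.0857], [0.6683, 0.1008, 0.0941], [0.6695, 0.1174, 0.104]])
scene ([145, 214, 8, 6, 25], [[0.4247, -0.2154, 0.1015], [0.4304, -0.2061, 0.1045], [0.4349, -0.1956, 0.1082]])
scene ([146, 217, 9, 7, 22], [[0.4259, -0.2168, 0.0854], [0.4362, -0.2074, 0.0906], [0.4383, -0.1946, 0.0952]])
scene ([164, 226, 8, 7, 29], [[0.497, -0.2144, 0.101], [0.5033, -0.2048, 0.1045], [0.509, -0.1953, 0.1073]])
scene ([165, 230, 9, 7, 20], [[0.4997, -0.2169, 0.0858], [0.51, -0.2092, 0.088], [0.5121, -0.1947, 0.095]])
```

Call:
{"fn": "carry_out", "kwargs": {
  "motion": [4.5, 2.3, 0, 0, 0, 0, 4.5, 2.3, 0, 0, 0, 0, 4.5, 2.3, 0, 0, 0, 0, 4.5, 2.3, 0, 0, 0, 0, 4.5, 2.3, 0, 0, 0, 0, 4.5, 2.2, 0, 0, 0, 0, 4.4, 2.2, 0, 0, 0, 0, 0, 0, 0, 0, 0, 0],
  "hand": 5
}}

```text
clock: 14.38
tool_pos: [0.6612, 0.115, 0.2556]
eef_rot: [0.705, 0.71, 0.001, -0.002]
contact_force: [-0.1, -0.3, -0.2]
opening: 0.568
```

Call:
{"fn": "carry_out", "kwargs": {
  "motion": [0, 0, 4, 0, 0, 0, 0, 0, 4, 0, 0, 0, 0, 0, 2.7, 0, 0, 0, 0, 0, 1, 0, 0, 0, 0, 0, 0, 0, 0, 0]
}}

```text
clock: 15.0
tool_pos: [0.661, 0.1081, 0.14]
eef_rot: [0.707, 0.707, -0.001, -0.0]
contact_force: [0.6, 0.8, -0.1]
opening: 0.566
```

Call:
{"fn": "carry_out", "kwargs": {
  "motion": [0, 0, 0, 0, 0, 0, 0, 0, 0, 0, 0, 0, 0, 0, 0, 0, 0, 0, 0, 0, 0, 0, 0, 0],
  "hand": 0.5
}}

```text
clock: 15.5
tool_pos: [0.6616, 0.109, 0.1412]
eef_rot: [0.707, 0.707, 0.0, 0.0]
contact_force: [0.3, 0.0, 1.5]
opening: 0.156
```

Call:
{"fn": "carry_out", "kwargs": {
  "motion": [0, 0, -0.8, 0, 0, 0, 0, 0, -0.8, 0, 0, 0, 0, 0, -1.4, 0, 0, 0, 0, 0, -2, 0, 0, 0, 0, 0, -3.5, 0, 0, 0, 0, 0, -3.5, 0, 0, 0, 0, 0, 0, 0, 0, 0]
}}

```text
clock: 16.38
tool_pos: [0.6634, 0.1094, 0.2652]
eef_rot: [0.707, 0.707, 0.004, 0.002]
contact_force: [0.1, -0.5, -2.2]
opening: 0.155
```

Run:
```python
from h import *
for n in("side","scene"):
  s=snapshot(n);W=cloud(s)
  m=(W[...,2]>.1)&(W[...,2]<.165)&(abs(W[...,0]-.478)<.05)&(abs(W[...,1]+.018)<.07)
  p=W[m]; o=np.argsort(p[:,1]); print(n,p[o[:12]].round(3).tolist(), p[:,1].max())
```

```text
side [[0.478, -0.074, 0.145], [0.478, -0.072, 0.146], [0.473, -0.072, 0.143], [0.473, -0.071, 0.146], [0.475, -0.07, 0.145], [0.475, -0.07, 0.141], [0.476, -0.069, 0.147], [0.478, -0.068, 0.146], [0.48, -0.068, 0.141], [0.473, -0.067, 0.145], [0.478, -0.066, 0.147], [0.476, -0.066, 0.147]] 0.005443154716452991
scene [[0.478, -0.071, 0.144], [0.477, -0.07, 0.147], [0.479, -0.068, 0.146], [0.478, -0.067, 0.141], [0.474, -0.066, 0.146], [0.476, -0.064, 0.145], [0.477, -0.064, 0.15], [0.48, -0.064, 0.147], [0.479, -0.064, 0.142], [0.48, -0.063, 0.156], [0.476, -0.063, 0.153], [0.479, -0.063, 0.151]] 0.013025176714660948
```

The spout tip is at y≈-0.074, so I use y=-0.122 for the third slot. That leaves the gripper body about 10 mm clear of it.

Call:
{"fn": "carry_out", "kwargs": {
  "motion": [-3.9, -2.7, 0, 0, 0, 0, -3.9, -2.7, 0, 0, 0, 0, -3.9, -2.7, 0, 0, 0, 0, -3.8, -2.6, 0, 0, 0, 0, -3.8, -2.6, 0, 0, 0, 0, -3.8, -2.6, 0, 0, 0, 0, 0, 0, 0, 0, 0, 0, 0, 0, 0, 0, 0, 0]
}}

```text
clock: 17.48
tool_pos: [0.5025, -0.1215, 0.2601]
eef_rot: [0.707, 0.707, 0.0, -0.001]
contact_force: [0.4, 0.7, -2.2]
opening: 0.156
```

Call:
{"fn": "carry_out", "kwargs": {
  "motion": [0, 0, 3.5, 0, 0, 0, 0, 0, 3.5, 0, 0, 0, 0, 0, 3, 0, 0, 0, 0, 0, 1.6, 0, 0, 0, 0, 0, 0.7, 0, 0, 0, 0, 0, 0.4, 0, 0, 0, 0, 0, 0.2, 0, 0, 0, 0, 0, 0, 0, 0, 0]
}}

```text
clock: 18.48
tool_pos: [0.5028, -0.1222, 0.1322]
eef_rot: [0.707, 0.707, 0.0, 0.0]
contact_force: [0.3, -0.6, -2.2]
opening: 0.153
```

Call:
{"fn": "carry_out", "kwargs": {
  "motion": [0, 0, 0.12, 0, 0, 0, 0, 0, 0, 0, 0, 0]
}}

```text
clock: 18.73
tool_pos: [0.5028, -0.1223, 0.1316]
eef_rot: [0.707, 0.707, 0.0, 0.001]
contact_force: [-0.9, 0.9, 5.5]
opening: 0.158
```

Call:
{"fn": "carry_out", "kwargs": {
  "motion": [0, 0, 0, 0, 0, 0, 0, 0, 0, 0, 0, 0, 0, 0, -1.2, 0, 0, 0, 0, 0, -3, 0, 0, 0, 0, 0, -4, 0, 0, 0, 0, 0, -4.5, 0, 0, 0, 0, 0, 0, 0, 0, 0],
  "hand": 4
}}

```text
clock: 19.6
tool_pos: [0.5042, -0.1224, 0.2612]
eef_rot: [0.707, 0.707, 0.002, 0.003]
contact_force: [-0.7, 0.4, -1.1]
opening: 0.451
```

Call:
{"fn": "carry_out", "kwargs": {
  "motion": [0, 0, 0, 0, 0, 0, 0, 0, 0, 0, 0, 0],
  "hand": 0
}}

```text
clock: 19.85
tool_pos: [0.5018, -0.122, 0.2565]
eef_rot: [0.707, 0.707, -0.001, -0.001]
contact_force: [0.5, -1.0, -0.7]
opening: 0.247
```

Run:
```python
from h import *
print(monitor.get_state()["tool_pos"])
for n in("side","scene"):
  s=snapshot(n)
  cv2.imwrite(f"pics/c{n}.png",cv2.cvtColor(cv2.resize(s["frame"][150:330,130:370],(800,600)),cv2.COLOR_RGB2BGR))
  for o in holders(s,zmin=.085): print(n,o)
```

```text
[ 0.50175771 -0.12199578  0.25649739]
side ([199, 236, 7, 12, 46], [[0.4961, -0.1356, 0.0854], [0.503, -0.132, 0.1026], [0.5089, -0.1159, 0.1068]])
side ([199, 264, 6, 8, 48], [[0.4963, -0.2141, 0.1011], [0.5019, -0.2045, 0.1041], [0.5076, -0.194, 0.1065]])
side ([165, 266, 7, 9, 43], [[0.4222, -0.2148, 0.1012], [0.4298, -0.2064, 0.104], [0.4349, -0.1954, 0.1078]])
side ([199, 274, 7, 4, 19], [[0.4958, -0.2186, 0.0868], [0.5023, -0.2171, 0.091], [0.509, -0.2155, 0.0978]])
side ([166, 276, 7, 4, 18], [[0.4222, -0.2183, 0.0862], [0.4299, -0.217, 0.091], [0.4358, -0.2148, 0.094]])
scene ([185, 208, 7, 5, 17], [[0.5015, -0.1317, 0.1012], [0.5052, -0.1221, 0.1038], [0.5092, -0.1122, 0.1077]])
scene ([186, 211, 7, 6, 15], [[0.5048, -0.1341, 0.0862], [0.51, -0.1287, 0.0922], [0.5124, -0.1128, 0.0973]])
scene ([145, 214, 8, 6, 25], [[0.4241, -0.2146, 0.1013], [0.4296, -0.2065, 0.1043], [0.4363, -0.1942, 0.1063]])
scene ([146, 217, 9, 8, 20], [[0.4276, -0.2168, 0.0859], [0.4356, -0.2092, 0.0896], [0.4388, -0.1952, 0.0972]])
scene ([164, 226, 8, 7, 28], [[0.4969, -0.2142, 0.1018], [0.5025, -0.2041, 0.1041], [0.5103, -0.195, 0.1075]])
scene ([165, 230, 9, 8, 19], [[0.5009, -0.2176, 0.0853], [0.509, -0.2096, 0.0884], [0.5115, -0.1951, 0.0945]])
```

View pics/cside.png

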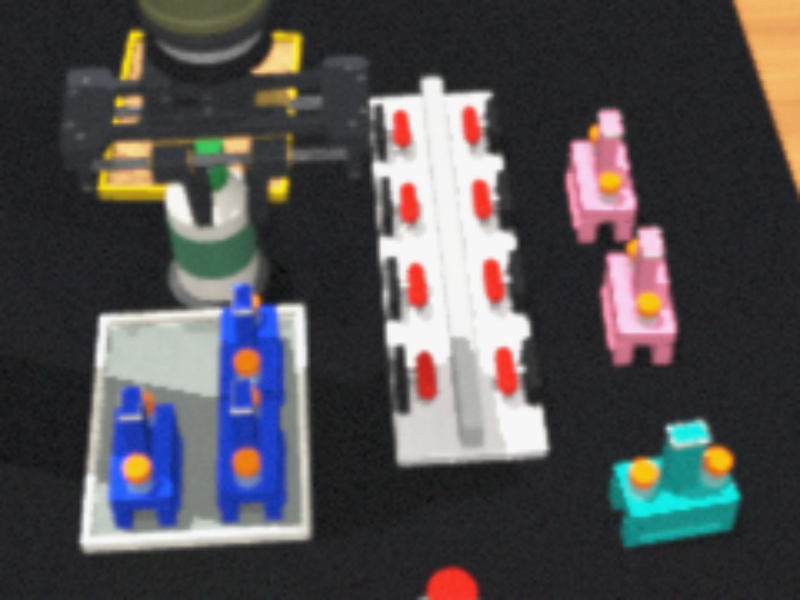

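All three stand in the spray tray (crop 140,460; 245,360; 245,450) and the rail is empty. Now the nozzle.

Call:
{"fn": "carry_out", "kwargs": {
  "motion": [3.5, -0.8, 0, 0, 0, 0, 3.5, -0.8, 0, 0, 0, 0, 3.4, -0.8, 0, 0, 0, 0, 0, 0, 1.7, 0, 0, 0, 0, 0, 1.7, 0, 0, 0, 0, 0, 0, 0, 0, 0, 0, 0, 0, 0, 0, 0]
}}

```text
clock: 20.82
tool_pos: [0.4786, -0.0181, 0.2236]
eef_rot: [0.707, 0.707, -0.0, -0.0]
contact_force: [-0.1, 0.5, 0.2]
opening: 0.005
```

Call:
{"fn": "carry_out", "kwargs": {
  "motion": [0, 0, 0.5, 0, 0, 0, 0, 0, 0.5, 0, 0, 0, 0, 0, 0.4, 0, 0, 0, 0, 0, 0, 0, 0, 0]
}}

```text
clock: 21.32
tool_pos: [0.479, -0.0182, 0.2098]
eef_rot: [0.707, 0.707, 0.0, 0.001]
contact_force: [-0.0, 0.0, 7.2]
opening: 0.002
```

Call:
{"fn": "carry_out", "kwargs": {
  "motion": [0, 0, 0.15, 0, 0, 0, 0, 0, 0.1, 0, 0, 0, 0, 0, 0, 0, 0, 0, 0, 0, 0, 0, 0, 0]
}}

```text
clock: 21.82
tool_pos: [0.479, -0.0182, 0.2083]
eef_rot: [0.707, 0.707, 0.001, 0.001]
contact_force: [-1.2, 0.2, 16.3]
opening: 0.005
```

Call:
{"fn": "carry_out", "kwargs": {
  "motion": [0, 0, -1, 0, 0, 0, 0, 0, -2, 0, 0, 0, 0, 0, -2.5, 0, 0, 0, 0, 0, 0, 0, 0, 0, 0, 0, 0, 0, 0, 0]
}}

```text
clock: 22.45
tool_pos: [0.4781, -0.0182, 0.2614]
eef_rot: [0.707, 0.707, -0.0, -0.0]
contact_force: [0.1, 0.4, 0.4]
opening: 0.002
```

Run:
```python
from h import *
print(monitor.get_state()["tool_pos"])
for n in("side","scene"):
  s=snapshot(n); 
  W=cloud(s); hsv=cv2.cvtColor(s["frame"],cv2.COLOR_RGB2HSV)
  g=(hsv[...,0]>50)&(hsv[...,0]<80)&(hsv[...,1]>100)&(W[...,2]>.12)&(W[...,2]<.17)
  if g.any(): print("cap",np.percentile(W[g],[3,50,97],axis=0).round(4).tolist(),g.sum())
  for o in holders(s,zmin=.085): print(n,o)
```

```text
[ 0.47810473 -0.01815666  0.26139209]
cap [[0.4633, -0.033, 0.1244], [0.4798, -0.0236, 0.1508], [0.4918, -0.0061, 0.1551]] 157
side ([201, 236, 4, 7, 25], [[0.5007, -0.1315, 0.101], [0.5032, -0.1226, 0.1038], [0.5077, -0.1142, 0.1057]])
side ([199, 244, 7, 4, 19], [[0.4965, -0.137, 0.086], [0.5023, -0.1342, 0.0901], [0.509, -0.1323, 0.0991]])
side ([199, 264, 6, 8, 48], [[0.4962, -0.2146, 0.1017], [0.502, -0.2048, 0.1039], [0.5077, -0.1943, 0.1059]])
side ([165, 266, 7, 9, 42], [[0.4221, -0.2153, 0.1014], [0.4298, -0.2056, 0.1036], [0.4344, -0.1951, 0.1066]])
side ([199, 274, 7, 4, 21], [[0.4957, -0.2188, 0.0855], [0.5025, -0.2173, 0.0912], [0.5089, -0.2148, 0.0973]])
side ([166, 276, 7, 4, 21], [[0.4223, -0.2191, 0.0853], [0.4293, -0.2174, 0.0914], [0.4357, -0.2152, 0.0994]])
cap [[0.4637, -0.0325, 0.1232], [0.4835, -0.0199, 0.1514], [0.4935, -0.0043, 0.1565]] 134
scene ([185, 208, 7, 5, 18], [[0.4999, -0.1318, 0.1032], [0.5062, -0.1222, 0.1048], [0.5093, -0.114, 0.1085]])
scene ([146, 214, 7, 6, 24], [[0.4243, -0.2134, 0.1015], [0.4302, -0.2063, 0.1043], [0.4351, -0.1943, 0.1073]])
scene ([146, 217, 9, 7, 20], [[0.427, -0.2167, 0.0852], [0.4356, -0.2078, 0.0892], [0.4371, -0.1942, 0.0947]])
scene ([164, 226, 8, 7, 28], [[0.4962, -0.2134, 0.101], [0.5029, -0.2054, 0.1043], [0.5089, -0.1954, 0.1076]])
scene ([165, 230, 9, 7, 16], [[0.4994, -0.2172, 0.0854], [0.5092, -0.2112, 0.0897], [0.5113, -0.1954, 0.0942]])
```

The cap was pressed to its stop (16 N at 10 mm), is back at 154 mm, and the holders haven't moved. Now the transfers to the drying tray, starting with the holder nearest the bottle.

Call:
{"fn": "carry_out", "kwargs": {
  "motion": [-5.2, 1.2, 0, 0, 0, 0, -5.2, 1.2, 0, 0, 0, 0, 0, 0, 0, 0, 0, 0, 0, 0, 4, 0, 0, 0, 0, 0, 4, 0, 0, 0, 0, 0, 3.5, 0, 0, 0, 0, 0, 1.3, 0, 0, 0, 0, 0, 0, 0, 0, 0],
  "hand": 4
}}

```text
clock: 23.55
tool_pos: [0.5022, -0.1213, 0.1335]
eef_rot: [0.707, 0.707, -0.0, -0.001]
contact_force: [-0.1, 0.1, 0.9]
opening: 0.454
```

Call:
{"fn": "carry_out", "kwargs": {
  "motion": [0, 0, 0, 0, 0, 0, 0, 0, 0, 0, 0, 0, 0, 0, 0, 0, 0, 0],
  "hand": 0.5,
  "grip_force": 40
}}

```text
clock: 23.92
tool_pos: [0.5028, -0.1222, 0.1348]
eef_rot: [0.707, 0.707, 0.0, 0.001]
contact_force: [-0.3, -0.2, 5.4]
opening: 0.151
```

Call:
{"fn": "carry_out", "kwargs": {
  "motion": [0, 0, -2, 0, 0, 0, 0, 0, -4, 0, 0, 0, 0, 0, -4.5, 0, 0, 0, 0, 0, -4.5, 0, 0, 0, 0, 0, -4, 0, 0, 0, 0, 0, 0, 0, 0, 0]
}}

```text
clock: 24.68
tool_pos: [0.5037, -0.1223, 0.3268]
eef_rot: [0.707, 0.707, 0.002, 0.003]
contact_force: [0.4, -0.4, -2.1]
opening: 0.154
```

Call:
{"fn": "carry_out", "kwargs": {
  "motion": [4, 0, 0, 0, 0, 0, 5, 0, 0, 0, 0, 0, 5, 0, 0, 0, 0, 0, 5, 0, 0, 0, 0, 0, 5, 0, 0, 0, 0, 0, 5, 0, 0, 0, 0, 0, 4, 0, 0, 0, 0, 0, 0, 0, 0, 0, 0, 0]
}}

```text
clock: 25.68
tool_pos: [0.5009, 0.212, 0.3225]
eef_rot: [0.705, 0.71, -0.0, -0.002]
contact_force: [0.1, 0.1, -2.2]
opening: 0.155
```

Call:
{"fn": "carry_out", "kwargs": {
  "motion": [0, 0, 0, 0, 0, 0, 0, 0, 4, 0, 0, 0, 0, 0, 5, 0, 0, 0, 0, 0, 4.5, 0, 0, 0, 0, 0, 2.5, 0, 0, 0, 0, 0, 1.5, 0, 0, 0, 0, 0, 0.9, 0, 0, 0, 0, 0, 0, 0, 0, 0]
}}

```text
clock: 26.68
tool_pos: [0.5027, 0.2076, 0.1401]
eef_rot: [0.707, 0.707, 0.0, 0.0]
contact_force: [-0.1, -0.4, -1.8]
opening: 0.154
```

Call:
{"fn": "carry_out", "kwargs": {
  "motion": [0, 0, 0.3, 0, 0, 0, 0, 0, 0.2, 0, 0, 0, 0, 0, 0.1, 0, 0, 0, 0, 0, 0, 0, 0, 0]
}}

```text
clock: 27.18
tool_pos: [0.5027, 0.208, 0.1348]
eef_rot: [0.707, 0.707, 0.0, 0.0]
contact_force: [-1.6, 0.6, 5.1]
opening: 0.152
```

Run:
```python
from h import *
s=snapshot("side")
cv2.imwrite("pics/d1.png",cv2.cvtColor(cv2.resize(s["frame"][130:250,130:290],(800,600)),cv2.COLOR_RGB2BGR))
```

```text
(no output)
```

View pics/d1.png

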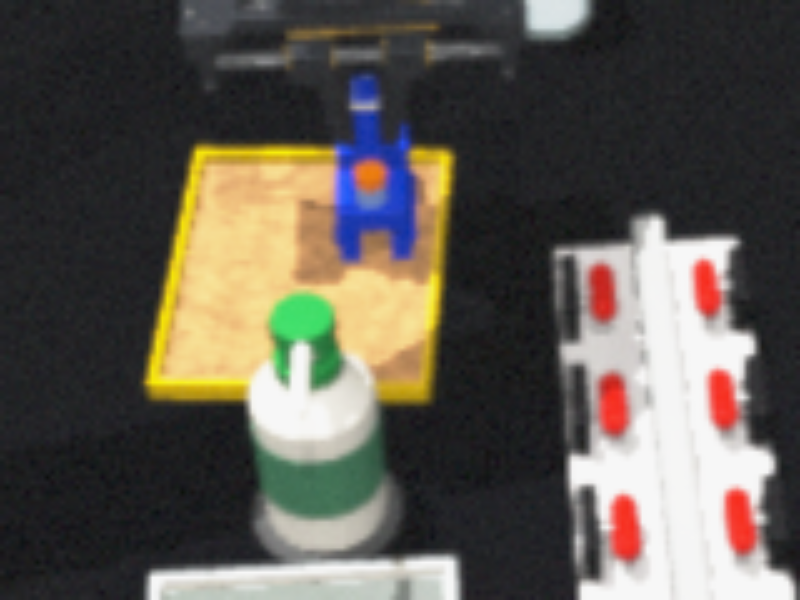

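It stands on the cork inside the rim (crop 370,200), with a 5 N reaction. Release, lift, go back.

Call:
{"fn": "carry_out", "kwargs": {
  "motion": [0, 0, 0, 0, 0, 0, 0, 0, 0, 0, 0, 0, 0, 0, -1.5, 0, 0, 0, 0, 0, -3.5, 0, 0, 0, 0, 0, -4, 0, 0, 0, 0, 0, -4, 0, 0, 0, 0, 0, 0, 0, 0, 0],
  "hand": 4
}}

```text
clock: 28.1
tool_pos: [0.504, 0.2087, 0.2678]
eef_rot: [0.707, 0.707, 0.004, 0.001]
contact_force: [-0.6, -1.0, 0.3]
opening: 0.456
```

Call:
{"fn": "carry_out", "kwargs": {
  "motion": [-5, 0, 0, 0, 0, 0, -6, 0, 0, 0, 0, 0, -6, 0, 0, 0, 0, 0, -6, 0, 0, 0, 0, 0, -6, 0, 0, 0, 0, 0, -6, 0, 0, 0, 0, 0, -6.3, 0, 0, 0, 0, 0, 0, 0, 0, 0, 0, 0]
}}

```text
clock: 29.1
tool_pos: [0.5006, -0.2115, 0.2632]
eef_rot: [0.711, 0.703, -0.002, 0.001]
contact_force: [-0.7, 1.0, 0.1]
opening: 0.453
```

Run:
```python
from h import *
print(monitor.get_state()["tool_pos"])
for n in("side","scene"):
  s=snapshot(n)
  for o in holders(s,zmin=.085): print(n,o)
```

```text
[ 0.50055765 -0.21147897  0.26321644]
side ([199, 264, 6, 8, 39], [[0.4969, -0.2144, 0.1023], [0.5031, -0.2057, 0.1041], [0.5077, -0.1966, 0.1064]])
side ([165, 270, 6, 8, 40], [[0.4234, -0.2257, 0.1014], [0.4283, -0.2163, 0.1041], [0.4329, -0.2061, 0.1065]])
side ([199, 274, 7, 4, 20], [[0.4957, -0.2189, 0.0854], [0.5032, -0.2171, 0.0914], [0.509, -0.2155, 0.0963]])
side ([166, 280, 6, 4, 19], [[0.4225, -0.2279, 0.0853], [0.4288, -0.2265, 0.0905], [0.4339, -0.2249, 0.0964]])
scene ([250, 143, 7, 5, 16], [[0.4947, 0.1986, 0.1008], [0.5021, 0.2093, 0.1046], [0.507, 0.2196, 0.1078]])
scene ([144, 216, 7, 6, 26], [[0.422, -0.2223, 0.1014], [0.4297, -0.2125, 0.1042], [0.435, -0.2032, 0.1069]])
scene ([143, 220, 10, 7, 18], [[0.4257, -0.2258, 0.0851], [0.4348, -0.2184, 0.0891], [0.4368, -0.2034, 0.0951]])
scene ([164, 226, 8, 7, 24], [[0.4974, -0.2135, 0.1013], [0.5041, -0.2063, 0.1043], [0.5092, -0.195, 0.1086]])
scene ([165, 230, 9, 7, 18], [[0.5003, -0.2171, 0.0857], [0.5096, -0.2108, 0.0894], [0.511, -0.1946, 0.0965]])
```

H1 at (0.43,-0.21) has just been knocked a little and I'll re-measure it before taking it. H2 is where it was.

Call:
{"fn": "carry_out", "kwargs": {
  "motion": [0, 0, 4, 0, 0, 0, 0, 0, 4, 0, 0, 0, 0, 0, 3.7, 0, 0, 0, 0, 0, 1.3, 0, 0, 0, 0, 0, 0, 0, 0, 0]
}}

```text
clock: 29.82
tool_pos: [0.5027, -0.2031, 0.1338]
eef_rot: [0.706, 0.708, 0.0, -0.001]
contact_force: [0.5, -1.0, 0.3]
opening: 0.456
```

Call:
{"fn": "carry_out", "kwargs": {
  "motion": [0, 0, 0, 0, 0, 0, 0, 0, 0, 0, 0, 0, 0, 0, 0, 0, 0, 0],
  "hand": 0.5
}}

```text
clock: 30.2
tool_pos: [0.5027, -0.2048, 0.1348]
eef_rot: [0.707, 0.707, 0.0, 0.001]
contact_force: [-1.3, -0.2, 4.6]
opening: 0.153
```

Call:
{"fn": "carry_out", "kwargs": {
  "motion": [0, 0, -2, 0, 0, 0, 0, 0, -4, 0, 0, 0, 0, 0, -4.5, 0, 0, 0, 0, 0, -4.5, 0, 0, 0, 0, 0, -4, 0, 0, 0, 0, 0, 0, 0, 0, 0]
}}

```text
clock: 30.95
tool_pos: [0.5037, -0.205, 0.3269]
eef_rot: [0.707, 0.707, 0.002, 0.003]
contact_force: [0.5, 0.5, -2.1]
opening: 0.156
```

Run:
```python
from h import *
print(monitor.get_state()["tool_pos"])
for n in("side","scene"):
  s=snapshot(n)
  if n=="side": cv2.imwrite("pics/e1.png",cv2.cvtColor(cv2.resize(s["frame"][150:330,130:370],(800,600)),cv2.COLOR_RGB2BGR))
  for o in holders(s,zmin=.085): print(n,o)
```

```text
[ 0.50372065 -0.20495683  0.32694544]
side ([165, 270, 6, 8, 38], [[0.4238, -0.225, 0.1023], [0.4284, -0.216, 0.1041], [0.433, -0.2064, 0.1069]])
side ([166, 280, 6, 4, 19], [[0.4228, -0.2273, 0.0861], [0.4275, -0.2265, 0.0904], [0.434, -0.2251, 0.0956]])
scene ([250, 143, 7, 5, 17], [[0.4954, 0.2002, 0.1019], [0.5023, 0.2085, 0.1049], [0.5076, 0.2201, 0.1065]])
scene ([144, 214, 9, 8, 31], [[0.423, -0.2424, 0.1016], [0.4332, -0.2195, 0.1058], [0.4946, -0.2078, 0.1984]])
scene ([143, 220, 10, 6, 18], [[0.4251, -0.2258, 0.0865], [0.4349, -0.2183, 0.0892], [0.4368, -0.2043, 0.0944]])
```

View pics/e1.png

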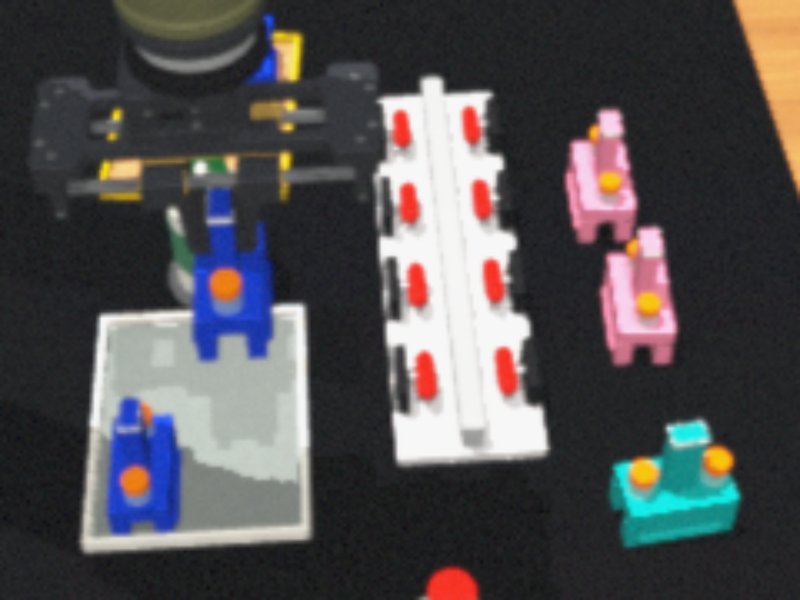

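H2 is held cleanly and H1 stands at (0.4285,-0.216), crop (140,470). Take H2 to slot (0.428, 0.214).

Call:
{"fn": "carry_out", "kwargs": {
  "motion": [5.2, -0.9, 0, 0, 0, 0, 5.2, -0.9, 0, 0, 0, 0, 5.2, -0.9, 0, 0, 0, 0, 5.2, -0.9, 0, 0, 0, 0, 5.2, -0.9, 0, 0, 0, 0, 5.3, -1, 0, 0, 0, 0, 5.3, -1, 0, 0, 0, 0, 5.3, -1, 0, 0, 0, 0]
}}

```text
clock: 32.05
tool_pos: [0.4262, 0.2153, 0.3223]
eef_rot: [0.707, 0.707, -0.002, -0.0]
contact_force: [1.2, -0.4, -2.2]
opening: 0.156
```

Call:
{"fn": "carry_out", "kwargs": {
  "motion": [0, 0, 0, 0, 0, 0, 0, 0, 0, 0, 0, 0, 0, 0, 5, 0, 0, 0, 0, 0, 5, 0, 0, 0, 0, 0, 4, 0, 0, 0, 0, 0, 2.8, 0, 0, 0, 0, 0, 1.5, 0, 0, 0, 0, 0, 0, 0, 0, 0]
}}

```text
clock: 33.05
tool_pos: [0.4273, 0.2122, 0.1397]
eef_rot: [0.708, 0.706, -0.002, 0.0]
contact_force: [0.9, 0.1, -1.8]
opening: 0.157
```

Call:
{"fn": "carry_out", "kwargs": {
  "motion": [0, 0, 0.3, 0, 0, 0, 0, 0, 0.3, 0, 0, 0, 0, 0, 0.1, 0, 0, 0, 0, 0, 0, 0, 0, 0]
}}

```text
clock: 33.55
tool_pos: [0.4277, 0.2144, 0.1348]
eef_rot: [0.707, 0.707, 0.0, 0.0]
contact_force: [-1.0, -0.8, 4.1]
opening: 0.155
```

Release, and go to H1 at (0.4285,-0.216).

Call:
{"fn": "carry_out", "kwargs": {
  "motion": [0, 0, 0, 0, 0, 0, 0, 0, 0, 0, 0, 0, 0, 0, -1.5, 0, 0, 0, 0, 0, -3.5, 0, 0, 0, 0, 0, -4, 0, 0, 0, 0, 0, -4, 0, 0, 0, 0, 0, 0, 0, 0, 0],
  "hand": 4
}}

```text
clock: 34.42
tool_pos: [0.4287, 0.2152, 0.2664]
eef_rot: [0.707, 0.707, 0.003, 0.001]
contact_force: [-0.8, -0.4, -1.1]
opening: 0.458
```

Call:
{"fn": "carry_out", "kwargs": {
  "motion": [-5.3, 0, 0, 0, 0, 0, -5.3, 0, 0, 0, 0, 0, -5.4, 0, 0, 0, 0, 0, -5.4, 0, 0, 0, 0, 0, -5.4, 0, 0, 0, 0, 0, -5.4, 0, 0, 0, 0, 0, -5.4, 0, 0, 0, 0, 0, -5.4, 0, 0, 0, 0, 0]
}}

```text
clock: 35.42
tool_pos: [0.4268, -0.2172, 0.2628]
eef_rot: [0.707, 0.707, -0.0, -0.001]
contact_force: [1.4, -0.2, 0.2]
opening: 0.453
```

Call:
{"fn": "carry_out", "kwargs": {
  "motion": [0, 0, 0, 0, 0, 0, 0, 0, 0, 0, 0, 0]
}}

```text
clock: 35.67
tool_pos: [0.4271, -0.2148, 0.2631]
eef_rot: [0.707, 0.707, 0.0, -0.001]
contact_force: [0.4, 1.6, -0.6]
opening: 0.452
```

Run:
```python
from h import *
st=monitor.get_state(); print(st["tool_pos"])
w=snapshot("wrist"); save(w,"w1")
for o in holders(w,st,zmin=.085): print("wrist",o)
for n in("side","scene"):
  s=snapshot(n)
  for o in holders(s,zmin=.085): print(n,o)
```

```text
[ 0.42708321 -0.21482166  0.26312435]
wrist ([252, 175, 16, 4, 55], [[0.4209, -0.2042, 0.0857], [0.4266, -0.2031, 0.0918], [0.433, -0.2028, 0.0973]])
wrist ([251, 182, 17, 25, 373], [[0.4215, -0.2248, 0.1042], [0.4274, -0.2143, 0.1055], [0.4333, -0.2046, 0.1067]])
side ([174, 145, 5, 5, 21], [[0.4231, 0.2051, 0.0999], [0.4284, 0.2144, 0.1035], [0.4342, 0.2249, 0.1062]])
side ([200, 145, 5, 5, 24], [[0.497, 0.1993, 0.1012], [0.5028, 0.2088, 0.1035], [0.5086, 0.2192, 0.106]])
side ([174, 152, 5, 4, 16], [[0.4221, 0.1974, 0.086], [0.4278, 0.2014, 0.0903], [0.4336, 0.2046, 0.0977]])
side ([165, 270, 6, 8, 39], [[0.4226, -0.2251, 0.1011], [0.4286, -0.2171, 0.1043], [0.4331, -0.2049, 0.1067]])
side ([166, 280, 7, 4, 21], [[0.423, -0.2285, 0.0855], [0.429, -0.2267, 0.0924], [0.4354, -0.2242, 0.0961]])
scene ([233, 138, 7, 5, 16], [[0.4212, 0.1989, 0.0867], [0.434, 0.2044, 0.0906], [0.4366, 0.218, 0.0963]])
scene ([250, 143, 7, 5, 17], [[0.4957, 0.1992, 0.1017], [0.5027, 0.2066, 0.1043], [0.5071, 0.2195, 0.1066]])
scene ([144, 215, 7, 7, 28], [[0.4215, -0.2228, 0.1014], [0.4293, -0.2124, 0.1039], [0.436, -0.2031, 0.1079]])
scene ([143, 220, 10, 6, 18], [[0.4249, -0.2272, 0.0859], [0.4345, -0.2204, 0.0887], [0.4364, -0.2039, 0.0955]])
```

View pics/w1.png

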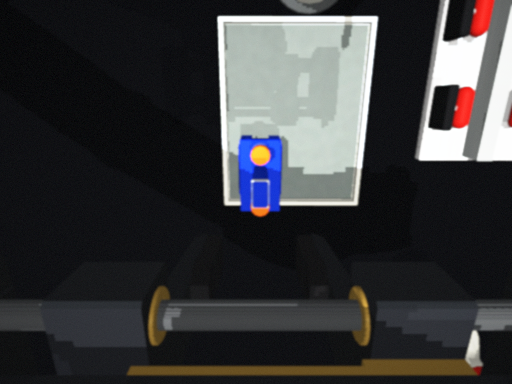

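H1 is square at pixel (260,190), at (0.4275,-0.215) and right below the gripper.

Call:
{"fn": "carry_out", "kwargs": {
  "motion": [0, 0, 4, 0, 0, 0, 0, 0, 4, 0, 0, 0, 0, 0, 3.7, 0, 0, 0, 0, 0, 1.3, 0, 0, 0, 0, 0, 0, 0, 0, 0]
}}

```text
clock: 36.45
tool_pos: [0.4277, -0.2147, 0.1339]
eef_rot: [0.706, 0.708, -0.0, -0.0]
contact_force: [-0.1, -0.6, 0.2]
opening: 0.454
```

Call:
{"fn": "carry_out", "kwargs": {
  "motion": [0, 0, 0, 0, 0, 0, 0, 0, 0, 0, 0, 0, 0, 0, 0, 0, 0, 0],
  "hand": 0.5
}}

```text
clock: 36.83
tool_pos: [0.4278, -0.2159, 0.1348]
eef_rot: [0.707, 0.707, 0.0, 0.001]
contact_force: [-0.1, -0.8, 3.7]
opening: 0.156
```

Call:
{"fn": "carry_out", "kwargs": {
  "motion": [0, 0, -2, 0, 0, 0, 0, 0, -4, 0, 0, 0, 0, 0, -4.5, 0, 0, 0, 0, 0, -4.5, 0, 0, 0, 0, 0, -4, 0, 0, 0, 0, 0, 0, 0, 0, 0]
}}

```text
clock: 37.58
tool_pos: [0.4285, -0.2161, 0.3265]
eef_rot: [0.707, 0.707, 0.001, 0.003]
contact_force: [0.6, 0.7, -2.9]
opening: 0.153
```

Call:
{"fn": "carry_out", "kwargs": {
  "motion": [4.7, 0.9, 0, 0, 0, 0, 4.8, 0.9, 0, 0, 0, 0, 4.8, 1, 0, 0, 0, 0, 4.8, 1, 0, 0, 0, 0, 4.8, 1, 0, 0, 0, 0, 4.8, 1, 0, 0, 0, 0, 4.7, 0.9, 0, 0, 0, 0, 0, 0, 0, 0, 0, 0]
}}

```text
clock: 38.58
tool_pos: [0.4939, 0.1231, 0.3228]
eef_rot: [0.704, 0.71, 0.001, -0.002]
contact_force: [-0.5, -0.6, -2.6]
opening: 0.155
```

Call:
{"fn": "carry_out", "kwargs": {
  "motion": [0, 0, 0, 0, 0, 0, 0, 0, 0, 0, 0, 0, 0, 0, 5, 0, 0, 0, 0, 0, 5, 0, 0, 0, 0, 0, 4, 0, 0, 0, 0, 0, 2.8, 0, 0, 0, 0, 0, 1.5, 0, 0, 0, 0, 0, 0, 0, 0, 0]
}}

```text
clock: 39.58
tool_pos: [0.4944, 0.1178, 0.1406]
eef_rot: [0.707, 0.707, -0.001, -0.0]
contact_force: [0.1, -0.7, -1.8]
opening: 0.154
```

Call:
{"fn": "carry_out", "kwargs": {
  "motion": [0, 0, 0.3, 0, 0, 0, 0, 0, 0.3, 0, 0, 0, 0, 0, 0.1, 0, 0, 0, 0, 0, 0, 0, 0, 0]
}}

```text
clock: 40.08
tool_pos: [0.4948, 0.1185, 0.1348]
eef_rot: [0.707, 0.707, 0.0, 0.0]
contact_force: [-0.7, 0.4, 4.3]
opening: 0.154
```

Call:
{"fn": "carry_out", "kwargs": {
  "motion": [0, 0, 0, 0, 0, 0, 0, 0, 0, 0, 0, 0, 0, 0, -1.5, 0, 0, 0, 0, 0, -3.5, 0, 0, 0, 0, 0, -4, 0, 0, 0, 0, 0, -5, 0, 0, 0, 0, 5, -3, 0, 0, 0, 0, 5, 0, 0, 0, 0],
  "hand": 4
}}

```text
clock: 41.08
tool_pos: [0.5967, 0.1187, 0.3074]
eef_rot: [0.707, 0.707, 0.003, 0.001]
contact_force: [0.3, 0.9, -0.1]
opening: 0.456
```

Call:
{"fn": "carry_out", "kwargs": {
  "motion": [-4, 4, 0, 0, 0, 0, -4, 4, 0, 0, 0, 0, 0, 0, 0, 0, 0, 0, 0, 0, 0, 0, 0, 0]
}}

```text
clock: 41.58
tool_pos: [0.6739, 0.039, 0.3035]
eef_rot: [0.707, 0.707, -0.0, -0.001]
contact_force: [-0.1, 0.6, -0.3]
opening: 0.452
```

Run:
```python
from h import *
st=monitor.get_state(); print(st["tool_pos"],st["contact_force"])
for n in("side","scene"):
  s=snapshot(n); W=cloud(s); hsv=cv2.cvtColor(s["frame"],cv2.COLOR_RGB2HSV)
  if n=="side": cv2.imwrite("pics/f.png",cv2.cvtColor(cv2.resize(s["frame"][100:380,130:400],(780,600)),cv2.COLOR_RGB2BGR))
  else: cv2.imwrite("pics/f2.png",cv2.cvtColor(cv2.resize(s["frame"][110:260,150:350],(800,600)),cv2.COLOR_RGB2BGR))
  g=(hsv[...,0]>50)&(hsv[...,0]<80)&(hsv[...,1]>100)&(W[...,2]>.12)&(W[...,2]<.17)
  print("cap z",np.percentile(W[g][:,2],95) if g.any() else None)
  for o in holders(s,zmin=.085): print(n,o)
  for t in("beaker","wash_bottle"):
    for m in finder.masks_of(s,t)[:1]: print(t,round(m["p"],2),m["extent"])
```

```text
[0.67392082 0.03899068 0.30351343] [-0.06699474  0.56585489 -0.28968337]
cap z 0.15444729228824583
side ([174, 145, 5, 5, 20], [[0.4229, 0.2061, 0.0997], [0.4282, 0.213, 0.1028], [0.433, 0.2251, 0.1053]])
side ([200, 145, 5, 5, 23], [[0.497, 0.1995, 0.1006], [0.5027, 0.2098, 0.1027], [0.5085, 0.222, 0.1054]])
side ([174, 152, 5, 4, 16], [[0.4222, 0.198, 0.0859], [0.4286, 0.201, 0.0907], [0.4338, 0.2042, 0.0974]])
side ([198, 166, 4, 6, 21], [[0.4919, 0.1082, 0.101], [0.4949, 0.1212, 0.1042], [0.5003, 0.129, 0.1068]])
beaker 0.42 [237.6, 122.7, 247.7, 134.1]
wash_bottle 0.89 [251.4, 322.6, 281.7, 375.2]
cap z 0.15530075324274084
scene ([234, 157, 6, 6, 20], [[0.4896, 0.1121, 0.102], [0.4983, 0.1212, 0.1048], [0.5032, 0.132, 0.1076]])
beaker 0.68 [303.1, 124.6, 321.9, 151.0]
wash_bottle 0.72 [147.9, 290.0, 177.5, 332.0]
```

View pics/f.png

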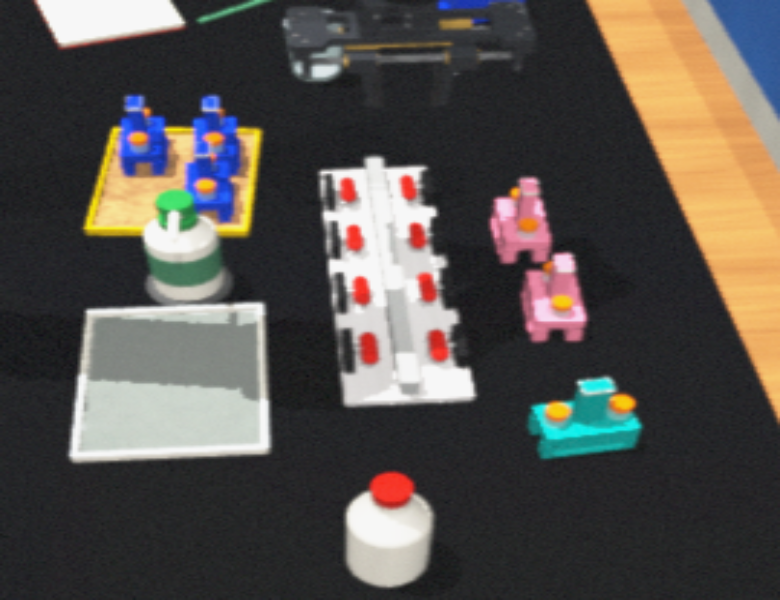

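View pics/f2.png

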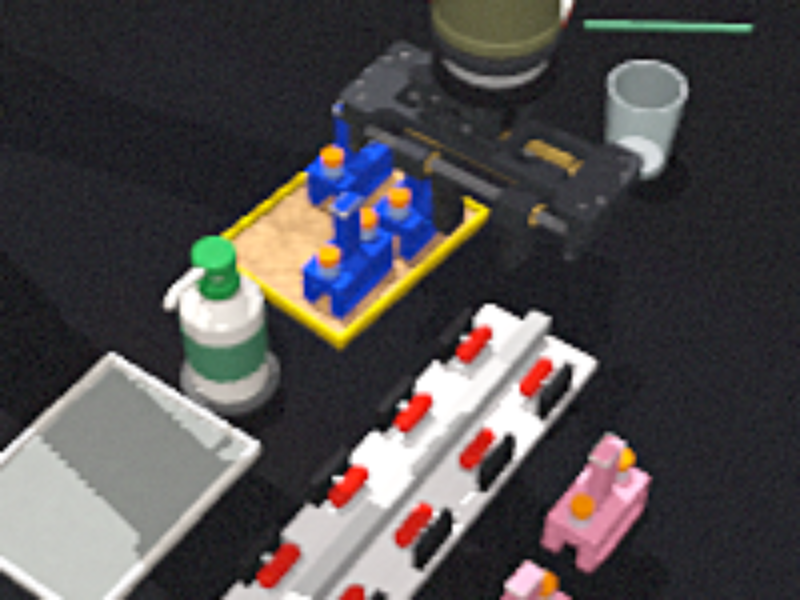

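All three stand inside the drying tray's rim with tongue tops at z≈0.105. The cap is up, and the beaker and wash bottle haven't moved. Handing in.

```bash
python3 -c "
from h import *
print(workorder.finish_job())"
```

```text
the job is handed in; nothing more can be done
None
```

The job is done and handed in at about 42 s on the robot's clock; the hand-in gives no verdict.

- **To the spray tray:** there were three blue holders on the rail, with one station empty. I pulled each one off and set it upright in the white spray tray. The pink and turquoise look-alikes were left alone.
- **Spray:** with all three standing there, I pressed the green cap to its stop, with about 16 N at roughly 10 mm of travel. It sprang back up.
- **To the drying tray:** I set the holders down at about (0.502, 0.208), (0.428, 0.214) and (0.495, 0.119). One had been knocked about 1 cm in the spray tray; I measured it again before gripping it.

In the last checks all three holders stood upright inside the yellow rim. Their tongue tops were at about 105 mm, the height expected for standing flat on the floor. The cap was at about 154–155 mm, which is its rest height. The wash bottle and beaker showed no shift in the pictures, but the side camera saw only part of the beaker (confidence 0.42), so the scene camera is the better evidence there. The gripper was clear of everything, and I saw no failed checks.

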